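# Pin the slide-changer frame to its bench

### The job

Slide the brass slide-changer frame along its slideway until its two eyes sit between the three lugs of the bench with all the holes in line. Then push the longer of the two brass rods along its groove through all five holes, so that it sticks out clearly on both sides of the outer lugs. Leave the shorter rod and the other things on the sill where they are.

Things in the scene. Friction and masses are not known exactly. Their poses are not given: they have to be found in the camera images.
- bench: Fixed wooden bench. Origin on the work surface under the middle of the row of holes; x points away from the robot (yaw within 0.2 rad), y along the holes, z up. Three upright brass lugs at x 0, y -40, 0, 40 mm, each 30 mm in x, 10 in y, up to z 48; outer lugs' outer faces at y -45 and 45. See its points for holes, slideway and grooves.
- hole_line (a point): Centre of the middle lug's hole: bench x 0, y 0, z 30 mm. All three lugs have a 20 mm round hole along bench y at this x and z.
- slideway (a point): Point on the slideway behind the lugs: bench x 105, y 0, z 12 mm. The slideway is flat at z 12 from the lugs to x 185 mm, between guide strips with inner faces at y -56.5 and 56.5 mm, 8 mm high.
- groove_left (a point): Middle of the left rod groove's floor: bench x 0, y 125, z 23 mm. The groove runs along y from 70 to 180 mm, open at both ends, in line with the holes, on a block 36 mm wide. Side walls 13 mm apart reach only z 27, so a rod lies with its axis at z 30 and its upper part free to be pushed.
- groove_right (a point): The same for the right groove: bench x 0, y -125, z 23 mm; it runs from y -70 to -180 mm.
- frame: Loose brass frame lying on the slideway, 0.3 to 0.6 kg, axes as the bench's. Origin: centre of its underside, in its open window. Outer 100 (x) by 110 (y), 16 mm thick; bars 14 wide; window 72 (x) by 82 (y) mm, open down to the slideway. Starts at bench x 105 to 135. Drawn to -x it slides (a few N) until its front bar meets the lugs' backs: then it is at bench x 65, holes in line.
- eye_mid (a point): Midway between the frame's two eyes, on their hole axis: frame x -65, y 0, z 18 mm. The eyes are upright plates on the frame's front bar at frame y -20 and 20, 30 mm in x, 10 in y, 36 tall, each with a 20 mm hole along y; they fit between the lugs.
- long_rod: The rod to use: loose plain brass rod, 14 mm across, 130 mm long, ends tapered over 4 mm, about 90 g. Origin mid-length on its axis; its y lies along it (it may roll). It lies in either groove, origin 120 to 140 mm from the bench's along y, and slides easily when its outer end is pushed. In place its origin is near bench y 0, with 20 mm out at each side.
- short_rod: The rod to leave alone: like the other but only 80 mm long, too short for all the holes, lying in the other groove, origin mid-length on its axis, 120 to 140 mm from the bench's along y.
- reservoir: Bystander: squat pewter inkwell-shaped lamp reservoir, 80 mm across, 62 mm tall, at the back left; origin at the centre of its underside.
- lantern_slide: Bystander: glass lantern slide in a red card mount, 83 x 83 x 4 mm, lying flat beside the slideway on the bench's -y side; origin at the centre of its underside.
- lens_hood: Bystander: turned boxwood lens hood, a flared tube 48 to 62 mm across, 42 mm tall, standing beside the slideway on the bench's +y side; origin at the centre of its underside.
- lens_cell: Bystander: brass lens cell, a plain disc 48 mm across, 26 mm tall, at the back right; origin at the centre of its underside.
- dust_brush: Bystander: hand brush lying at the back middle of the work surface; origin at its underside.

How it is judged:
On the way:
1. the frame is drawn home: its eyes in line with the lugs (x of frame in the frame of bench between 0.057 and 0.073 m and z of frame in the frame of bench below 0.02 m and angle between frame's own z axis and vertical below 0.12 rad and angle between the x axis of frame and the x axis of bench, either way round below 0.12 rad), for 0.2 s.
At the end, for the whole second after the job is handed in: The frame lies flat, within 8 mm of fully home and turned less than 7 degrees; the long rod runs through all five holes, its middle within 15 mm of the middle of the row of holes, so that at least 5 mm shows beyond each outer lug; rod and frame are at rest (all of step 1 and y of long_rod in the frame of bench between -0.015 and 0.015 m and x of long_rod in the frame of bench between -0.006 and 0.006 m and z of long_rod in the frame of bench between 0.022 and 0.036 m and angle between the y axis of long_rod and the y axis of bench, either way round below 0.12 rad and linear speed of each of long_rod, frame below 0.02 m/s); the robot touches nothing.
It fails at once if the short rod is pushed more than 20 mm from its place (distance of short_rod from where it was at the start of the episode above 0.02 m).
It fails at once if a bystander is moved more than 30 mm (distance of any of reservoir, lantern_slide, lens_hood, lens_cell, dust_brush from where it was at the start of the episode above 0.03 m).
It also fails if it takes over 43 s, if anything falls off the work surface, if the arm or the gripper's body presses on something with over 40 N, if the wrist force passes 120 N, or if a joint passes its speed limit or range.

### The arm

A 6-joint arm with a two-finger parallel gripper is mounted at the origin on the work surface. World frame = base frame: x ahead of the robot, y to its left, z up, the work surface at z = 0. Lengths are in m, angles in rad, forces in N, time in s.
With the tool pointing down it reaches from about 0.275 to 0.825 m from the base axis. Payload 4.9 kg.
Tool frame: the origin (TCP) lies midway between the tips of the shut fingers; the grasp point (between the pads) lies 19 mm behind it (grip_point_offset is the distance from the TCP to the grasp point, in m); z points along the fingers, x is the direction in which the jaws open and shut, and the axes are right-handed (so a half turn about z gives the same grasp; the last joint's range is limited). The gripper opens to 85 mm and grips with 20 to 120 N. Pads are 22 mm wide; open, the fingers measure 114 mm over their backs; the gripper's body (76 mm by 85 mm) begins 54 mm behind the grasp point. The pads swing forward as they close: fully open they stand 13 mm farther back than shut.
Start: joints at [-1.421, 0.326, -0.193, 1.052, 0, 1.437], TCP at [0.154, -0.528, 0.231] pointing down, gripper open.
Joint ranges: [-2.65, 2.65], [-0.97, 1.79], [-1.3, 1.35], [-1.93, 2.1], [-1.47, 1.37], [-3.14, 3.14]. Speed limits (rad/s): [2.57, 2.57, 3.14, 3.14, 3.14, 3.14].

### API

Orientations are given as a rotation vector (axis times angle).
In Python, from cell import * gives the robot as it stands. Calls block until the motion is done:
- movep(position, orientation): joint-space move of the TCP to a pose.
- move_l(position, velocity=0.15, rot=None, until_force=None): straight line of the TCP; rot=None keeps the orientation; velocity is the mean speed in m/s. With until_force (N) it stops when the force on the tool has changed by that much, and returns True; else False.
- set_joints(angles): joint-space move.
- let_go() and grab(newtons=None): open the fingers fully, or close them until they stop; newtons is the grip in N (None keeps the last).
- sleep(seconds).
- ik(position, orientation): joint angles nearest the present ones, or None.
- get_state(): the state.
- grab_frame(name): name is "side" or "top"; returns a dict with "img" (480x640x3 uint8, red, green, blue), "fx", "fy", "cx", "cy" (pixels), "cam_to_world" (4x4, takes a point from camera to world coordinates). Camera axes: x right, y down, z forward; pixel columns grow to the right and rows downward; lengths in m; the calibration is good to about 2 mm. A picture is of the moment at which its call begins. There is no depth.
A pose or a line that the arm cannot do raises MotionError and nothing moves.
- sign_off(): hands the job in, once; it reports no verdict.
Trained networks look in the newest picture that a camera, given by its name, has taken for a name from the list of things; names that differ only in an ending like _2 or _b are one class to them, and where a whole thing is asked for, a point or a joint stands for the part that bears it (a point fixed in the world has none). Each returns a list of dicts, best first, with "score" (0 to 1); they miss things now and then, are a little off and sometimes report something else, mostly with a low value. They report only what shows in the picture. A call takes as long as a camera call.
- spot_in(camera, name): "centre" ([column, row] in pixels, amid what is visible of it).
- silhouettes(camera, name): "mask" (480x640 bool, what is visible of it) and "centre" ([column, row] in pixels, amid what is visible of it).
- tip_of(camera, name): "centre" ([column, row] in pixels: a listed point, or the origin of a listed thing).
The state is a dict: "clock": time; "q": joint angles; "joint_velocities": joint speeds; "tau": joint torques, N m; "position": TCP position; "eef_rot": TCP orientation; "contact_force": force on the tool from outside, world axes, zero at the start; "wrist_torque": the same for the moment, N m; "finger_gap": opening from 0.0 (shut) to 1.0 (fully open).
Only numpy, scipy, OpenCV 4.12 (cv2) and the standard library are available. Lean on these libraries where they do the work, as an engineer would, in place of code of your own. Each camera call takes 0.05 s, during which the arm holds its last target. There are 200 camera calls.

## Working session

There is one attempt and no reset: what is moved stays moved. The work goes in short steps, each a Python script; the robot and the scene stay as the last script left them, time stands still between calls to the robot, and variables do not carry over. Pictures are saved under pics/ and viewed, about 8 in all and at most 12, crops included, and the job is handed in when it is done.

```bash
mkdir -p pics
python3 - <<'E'
from cell import *
import cv2
for c in ("top","side"):
    f=grab_frame(c); cv2.imwrite(f"pics/{c}0.png",f["img"][:,:,::-1])
    print(c,f["fx"],f["cx"],f["cy"],f["cam_to_world"].tolist() if hasattr(f["cam_to_world"],"tolist") else f["cam_to_world"])
    for n in ["bench","hole_line","slideway","groove_left","groove_right","frame","eye_mid","long_rod","short_rod"]:
        print(n,[(round(d["score"],2),[round(float(v),1) for v in d["centre"]]) for d in tip_of(c,n)][:3])
print(get_state()["clock"])
E
```

```text
top 624.6152991938255 311.2708571462867 230.7821251548477 [[-0.028760817075462762, -0.9977487915186077, 0.06058188198058187, 0.6049066458567719], [-0.9995848907189994, 0.028605337607103515, -0.0034323325406564018, -0.004157339290267079], [0.0016916404576016724, -0.060655450567455214, -0.9981573296174412, 0.9502300003121803], [0.0, 0.0, 0.0, 1.0]]
bench [(0.79, [336.7, 312.2]), (0.72, [407.7, 150.4])]
hole_line [(0.84, [337.3, 312.8])]
slideway [(0.26, [337.6, 312.7]), (0.26, [169.8, 157.8])]
groove_left [(0.72, [254.8, 307.2])]
groove_right [(0.66, [423.1, 319.8]), (0.6, [422.4, 320.5])]
frame []
eye_mid [(0.9, [338.9, 278.1])]
long_rod [(0.94, [248.8, 307.2]), (0.5, [421.4, 319.7])]
short_rod [(0.75, [418.4, 322.0])]
side 557.3426070900564 316.18962481252487 234.72547448013682 [[0.9359170862528968, -0.21676324270861425, 0.2776200718073788, 0.4284902449109869], [-0.35187466148201774, -0.5405013295615168, 0.7642267564991087, -0.5611374488713066], [-0.015602251978581389, -0.8129403479669827, -0.5821379221288695, 0.5016338790417123], [0.0, 0.0, 0.0, 1.0]]
bench [(0.96, [258.0, 314.7])]
hole_line [(0.6, [256.5, 301.1])]
slideway [(0.92, [338.4, 292.4])]
groove_left [(0.93, [244.1, 247.5]), (0.45, [345.6, 290.8])]
groove_right [(0.74, [275.2, 379.5])]
frame [(0.62, [256.4, 299.4]), (0.56, [344.5, 292.4])]
eye_mid [(0.66, [297.9, 288.1])]
long_rod [(0.73, [352.7, 189.0]), (0.62, [243.4, 239.8]), (0.27, [344.7, 292.4])]
short_rod [(0.67, [275.9, 370.3])]
1.0
```

View pics/top0.png

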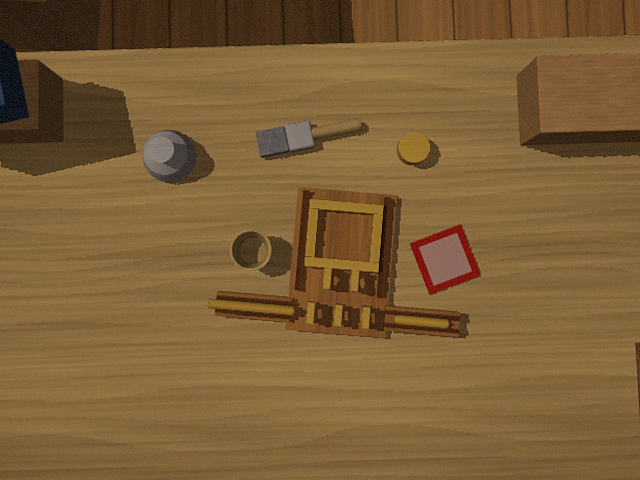

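View pics/side0.png

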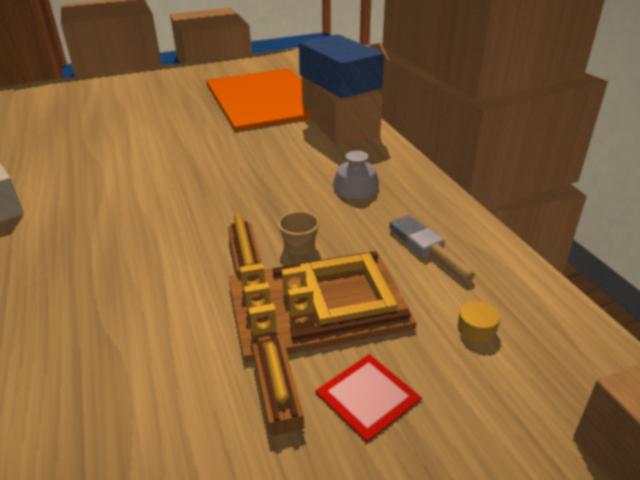

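```bash
cat > h.py <<'E'
from cell import *
import numpy as np, cv2
from scipy.spatial.transform import Rotation as R
def ray(f,uv,z):
    T=np.array(f["cam_to_world"]); d=T[:3,:3]@[(uv[0]-f["cx"])/f["fx"],(uv[1]-f["cy"])/f["fy"],1]
    o=T[:3,3]; return o+d*(z-o[2])/d[2]
def proj(f,p):
    T=np.array(f["cam_to_world"]); c=T[:3,:3].T@(np.array(p)-T[:3,3]); return [f["fx"]*c[0]/c[2]+f["cx"],f["fy"]*c[1]/c[2]+f["cy"]]
E
python3 - <<'E'
from h import *
z=dict(hole_line=.030,groove_left=.023,groove_right=.023,eye_mid=.030,long_rod=.03,short_rod=.03,slideway=.012,bench=0,frame=.012)
for c in ("top","side"):
    f=grab_frame(c)
    for n in z:
        for d in tip_of(c,n)[:2]: print(c,n,round(d["score"],2),ray(f,d["centre"],z[n]).round(4))
    for n in ("long_rod","short_rod"):
        for d in silhouettes(c,n)[:2]:
            r=cv2.minAreaRect(np.argwhere(d["mask"])[:,::-1].astype(np.float32)); b=cv2.boxPoints(r)
            print(c,n,round(d["score"],2),[ray(f,p,.03).round(4)[:2].tolist() for p in b])
E
```

```text
top hole_line 0.67 [ 0.5426 -0.0424  0.03  ]
top hole_line 0.34 [0.5479 0.0778 0.03  ]
top groove_left 0.77 [0.5501 0.0828 0.023 ]
top groove_left 0.74 [0.778  0.2003 0.023 ]
top groove_right 0.96 [ 0.5246 -0.1661  0.023 ]
top groove_right 0.41 [ 0.5422 -0.0432  0.023 ]
top eye_mid 0.92 [ 0.5929 -0.0503  0.03  ]
top long_rod 0.62 [0.5485 0.0923 0.03  ]
top short_rod 0.84 [ 0.5231 -0.1611  0.03  ]
top slideway 0.94 [ 0.6463 -0.0545  0.012 ]
top bench 0.87 [ 0.5378 -0.0452  0.    ]
top long_rod 0.8 [[0.5528, 0.1493], [0.5667, 0.1478], [0.5521, 0.0204], [0.5381, 0.022]]
top short_rod 0.59 [[0.5217, -0.1237], [0.5354, -0.1254], [0.5264, -0.2045], [0.5126, -0.2028]]
side hole_line 0.77 [ 0.5346 -0.0418  0.03  ]
side groove_left 0.91 [0.5513 0.073  0.023 ]
side groove_right 0.82 [ 0.524  -0.1658  0.023 ]
side eye_mid 0.63 [ 0.5894 -0.0405  0.03  ]
side long_rod 0.95 [0.5483 0.0817 0.03  ]
side long_rod 0.31 [0.548  0.0697 0.03  ]
side short_rod 0.68 [ 0.5254 -0.1666  0.03  ]
side slideway 0.71 [0.5549 0.0868 0.012 ]
side bench 0.71 [ 0.5396 -0.0402  0.    ]
side bench 0.7 [ 0.5375 -0.0087  0.    ]
side frame 0.63 [ 0.6513 -0.0567  0.012 ]
side long_rod 0.51 [[0.5791, 0.0044], [0.7342, -0.0058], [0.6914, -0.1264], [0.5577, -0.1127]]
```

The frame is back about 54 mm from home. The long rod is in the left (+y) groove and the short one in the right, and top and side agree on both. The bench is at about (0.5385, -0.043) with yaw about -0.112. First I'll draw the frame home.

```bash
cat >> h.py <<'E'
YAW=-0.112; O=np.array([.5385,-.043,0]); B=R.from_euler('z',YAW)
def w(x,y,z): return O+B.apply([x,y,z])
def loc(p): return B.inv().apply(np.array(p)-O)
def down(ang):  # tool x at angle ang from bench x; pick the half turn nearest the present wrist
    q0=np.array(get_state()["q"]); best=None
    for a in (ang,ang+np.pi):
        r=(R.from_euler('z',YAW+a)*R.from_euler('x',np.pi)).as_rotvec()
        q=ik(w(.118,0,.12),r)
        if q is not None and (best is None or abs(q[5]-q0[5])<best[0]): best=(abs(q[5]-q0[5]),r,q)
    return best[1]
E
python3 - <<'E'
from h import *
grab(60)
r=down(np.pi/2)
movep(w(.110,0,.12),r)
move_l(w(.110,0,.018),.12)
print("floor ok",get_state()["contact_force"],get_state()["clock"])
hit=move_l(w(.02,0,.018),.05,until_force=18)
s=get_state(); print(hit,loc(s["position"]),s["contact_force"],s["clock"])
p=loc(s["position"])
move_l(w(p[0]+.012,p[1],.018),.05)
move_l(w(p[0]+.012,p[1],.13),.15)
r=down(0); movep(w(.05,.235,.15),r)
f=grab_frame("top")
for n,z in dict(eye_mid=.03,hole_line=.03,groove_left=.023,groove_right=.023,slideway=.012,bench=0,long_rod=.03,frame=.012).items(): print(n,[(round(d["score"],2),loc(ray(f,d["centre"],z)).round(4).tolist()) for d in tip_of("top",n)[:2]])
f2=grab_frame("side")
cv2.imwrite("pics/mid.png",cv2.resize(np.vstack([f["img"][170:350,190:490],f2["img"][180:450,180:480]]),None,fx=1.3,fy=1.3)[:,:,::-1])
print(get_state()["clock"])
E
```

```text
floor ok [-0.02008631 -0.31601083 -0.21119278] 6.425
True [ 3.86039545e-02 -6.01482415e-05  1.86366642e-02] [ 0.76233627 -0.4985516   0.75033972] 7.775
eye_mid [(0.81, [0.0017, 0.0043, 0.03])]
hole_line [(0.56, [0.0044, 0.0016, 0.03])]
groove_left [(0.93, [-0.0035, 0.121, 0.023])]
groove_right [(0.71, [0.0012, -0.1226, 0.023]), (0.42, [0.2062, 0.2644, 0.023])]
slideway [(0.67, [0.1083, 0.0015, 0.012])]
bench [(0.89, [0.0032, -0.0021, 0.0])]
long_rod [(0.83, [-0.002, 0.1277, 0.03])]
frame [(0.16, [0.0933, -0.152, 0.012])]
10.6417
```

View pics/mid.png

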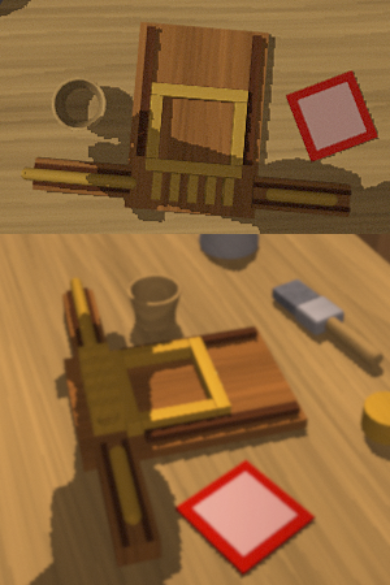

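The frame is home: its eyes are in the lug row, and the stop at TCP bench x 38.6 mm matches the expected 40. Next I'll push the rod.

Run:
```python
from h import *
move_l(w(-.001,.228,.10),.15); move_l(w(-.001,.228,.0293),.12)
hit=move_l(w(-.001,.079,.0293),.04,until_force=15)
s=get_state(); print(hit,loc(s["position"]),s["contact_force"],s["clock"])
if not hit:
    move_l(w(-.001,.11,.0293),.1); move_l(w(.0,.20,.16),.2); 
    f=grab_frame("top")
    for n in("long_rod","short_rod","eye_mid","hole_line"): print(n,[(round(d["score"],2),loc(ray(f,d["centre"],.03)).round(4).tolist()) for d in tip_of("top",n)[:2]])
else: f=grab_frame("top")
f2=grab_frame("side")
cv2.imwrite("pics/end.png",cv2.resize(np.vstack([f["img"][230:350,220:460],f2["img"][220:420,190:430]]),None,fx=1.8,fy=1.8,interpolation=cv2.INTER_CUBIC)[:,:,::-1])
print(get_state()["clock"])
```

```text
False [-0.00098326  0.07905977  0.02931024] [0.10293083 0.66564744 0.44153879] 15.8833
long_rod [(0.87, [-0.0011, 0.0066, 0.03])]
short_rod [(0.8, [0.0004, -0.1208, 0.03])]
eye_mid [(0.63, [0.0006, 0.003, 0.03])]
hole_line [(0.9, [0.0038, 0.0028, 0.03])]
17.5833
```

View pics/end.png

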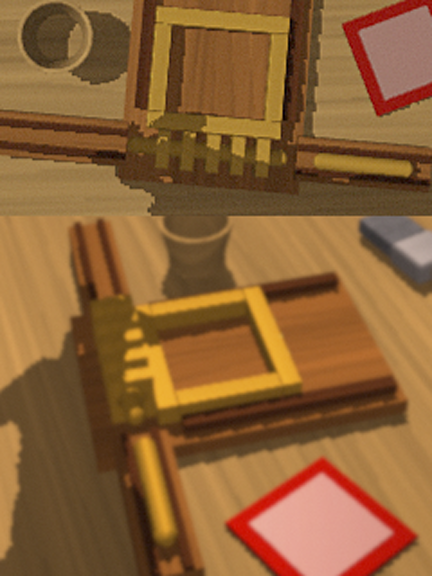

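The rod is through, but the arm's shadow hides the ends. I'll move clear and measure.

Run:
```python
from h import *
q=get_state()["q"]; move_l(w(-.1,.25,.25),.25)
f=grab_frame("top")
for n in("long_rod","short_rod","eye_mid","hole_line"): print(n,[(round(d["score"],2),loc(ray(f,d["centre"],.03)).round(4).tolist()) for d in tip_of("top",n)[:2]])
for y in (.045,-.045,.068,-.062): print(y,(4*(np.array(proj(f,w(0,y,.034)))-[260,260])).round())
f2=grab_frame("side")
cv2.imwrite("pics/end2.png",cv2.resize(f["img"][260:350,260:430],None,fx=4,fy=4,interpolation=cv2.INTER_CUBIC)[:,:,::-1])
print(get_state()["clock"])
```

```text
long_rod []
short_rod []
eye_mid [(0.85, [0.0001, 0.0036, 0.03])]
hole_line [(0.94, [0.0038, 0.0049, 0.03])]
0.045 [190. 204.]
-0.045 [436. 225.]
0.068 [127. 199.]
-0.062 [482. 229.]
18.6083
```

View pics/end2.png

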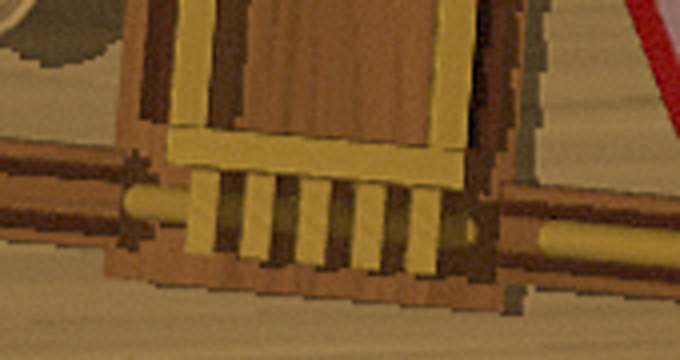

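The rod's ends are at columns 124 and 474, and the outer lug faces at 188 and 437. That leaves about 23 mm showing on the left and 13 mm on the right, so the rod's middle is about 5 mm off centre, inside the 15 mm limit. The frame sits square and home. Handing in.

```bash
python3 -c "
from cell import *
sleep(0.3); s=get_state(); print(s['contact_force'],s['clock']); sign_off()"
```

```text
[-0.5008376  -0.36999452  0.07357049] 18.9083
the job is handed in; nothing more can be done
```

The frame is home and the long rod is through all five holes. I handed the job in at 18.9 s of the 43 s allowed; it reported no verdict.

- **Frame:** I drew it home with the shut fingers inside its window, stopping on contact with the lugs. The stop point was within about 1.5 mm of where it should be, and the eye midpoint then measured about 2 mm or less from the hole line in x.
- **Long rod:** I pushed it along the left groove without reaching the 15 N stop limit. In the last picture about 23 mm shows on the left and 13 mm on the right, so its middle is roughly 5 mm off centre, against the 15 mm limit.
- **Other things:** The short rod's last network reading was within about 2 mm of its earlier place. The lantern slide and lens hood look unmoved in the pictures. I did not measure any of the bystanders, and the reservoir, lens cell and brush were not in the last picture.
- **Checks that failed or disagreed:**
  - In the last picture the network found neither rod, so I read the long rod's position from the picture by eye.
  - The visible lengths add up to 36.5 mm instead of 40 mm, an error of a few mm.
  - The network put the hole line 3 to 5 mm off my bench estimate, which is also within tolerance.

The arm was clear of everything at hand-in, with about 0.6 N left on the force reading.

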